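Clamp a primed panel in the painting jig

TASK

Slide the white painting panel squarely home against the wooden stop fence of the plywood jig, under the raised clamp. Then push the toggle clamp's black handle all the way down past its dead point, so that it stays down by itself and the rubber pad holds the panel, and let go. Do not knock over any cup, pot, jar or bottle.

Things in the scene. Friction and masses are not known exactly. Their poses are not given: they have to be found in the camera images.
- jig: Fixed plywood board 480 x 220 x 18 mm on the table, with a wooden fence and a toggle clamp. Origin: on the table, under the middle of the fence's panel-side face. x: level, from the fence towards the panel; y: along the fence; z up. Board: top at z = 18, x = -220 to +260 mm. Fence: y = -85 to +85, x = -15 to 0, top at z = 40. Clamp bracket: behind the fence at y = 0, x = -105 to -20, up to z = 95.
- panel: Loose white-primed panel on a wood cradle, 120 (x) by 160 (y) by 30 mm high, 0.3 kg, lying on the board on the fence's +x side. Origin: centre of its underside; its x points away from the fence (edges at -60 and +60 mm). Starts 50 to 90 mm short of the fence, up to 9 degrees askew. Home: edge flat on the fence, origin at jig x = 60 mm. Slides with 1 to 3 N.
- pad: Black rubber pad, 26 mm across, sprung, at the clamp arm's end; origin at the centre of its pressing face, z along its spindle, away from the panel. Open, the arm slopes up 20 to 35 degrees over the fence, pad at jig x = 35 to 45 mm, z = 70 to 100 mm. Shut, it is at jig x = 40, y = 0 and presses the panel's top (jig z = 48 mm) with about 15 N.
- handle (a joint): Clamp handle angle, rad. At 0 it is open, 72 degrees above level, leaning to jig -x. Grows as it is pushed to jig -x and down, about pivot. Range -0.15 to 1.15. Starts within 0.12 of 0; stays where left while open. Resists from about 0.65 (up to about 5 N at the grip); dead point 1.00; past it, it locks and is driven to its stop at 1.15, 6 degrees above level. Let go at 0.8 to 0.95 it springs back open a little.
- handle_grip (a point): Point on the handle's centre line, 100 mm from the pivot. The black rubber grip is a round bar 20 mm thick, 45 to 130 mm from the pivot. Open, this point is about 185 mm above the table; shut, about 99 mm. Push it from the panel side, then from above.
- pivot (a point): The handle's hinge point on the clamp, at jig x = -90, y = 0, z = 88 mm; the hinge axis is the jig's y axis.
- cup_a: Bystander: white plastic cup, 95 mm tall, rim 74 mm across, on the table beside the jig. Origin: underside centre.
- cup_b: Bystander: like cup_a, standing on the jig board beside the handle's path, about 70 mm from it.
- pot: Bystander: white ceramic pot, 85 mm tall, 84 mm across, on the table beside the jig. Origin: underside centre.
- jar: Bystander: closed glass jar, 85 mm tall, 72 mm across, on the table beside the jig. Origin: underside centre.
- bottle: Bystander: closed white plastic bottle, 130 mm tall, 56 mm across, on the table beside the jig. Origin: underside centre.
Not all that is in view belongs to the job. What is meant by the panel is not blue, and is the smaller of those in its own colour.

How it is judged:
By the outcome, as a careful person would: the job done as asked, in the order asked, and still so for the second after the job is handed in, with the robot touching nothing.
It also fails if it takes over 53 s, if anything falls off the work surface, if the arm or the gripper's body presses on something with over 40 N, if the wrist force passes 120 N, or if a joint passes its speed limit or range.

ROBOT

A 7-joint arm with a two-finger parallel gripper is mounted at the origin on the work surface. World frame = base frame: x ahead of the robot, y to its left, z up, the work surface at z = 0. Lengths are in m, angles in degrees, forces in N, time in s.
With the tool pointing down it reaches from about 0.425 to 1.025 m from the base axis. Payload 3.6 kg.
Tool frame: the origin (TCP) lies on the centre line of the jaws, within the pads' length; the fingertips stand 14 mm ahead of it and the grasp point (between the pads) lies 5 mm behind it (arm.finger_overhang is the distance from the TCP to the fingertips, in m); z points along the fingers, y is the line along which they close (so a half turn about z gives the same grasp; the last joint's range is limited). The gripper opens to 85 mm and grips with 20 to 120 N. Pads are 22 mm wide; open, the fingers measure 114 mm over their backs; the gripper's body (76 mm by 85 mm) begins 54 mm behind the grasp point. The pads swing forward as they close: fully open they stand 13 mm farther back than shut.
Start: joints at [69.872, 33.873, 2.773, 92.16, -1.908, 54.013, -1.931], TCP at [0.185, -0.701, 0.209] pointing down, gripper open.
Joint ranges: [-153.93, 153.93], [-27.13, 128.08], [-72.61, 78.16], [10.71, 143.7], [-87.88, 267.88], [4.46, 118.87], [-176.78, 176.78]. Speed limits (degrees/s): [147.25, 147.25, 180, 180, 180, 180, 180].

INTERFACE

Orientations are given as [roll, pitch, yaw] about the fixed x, y, z axes, in that order (R = Rz(yaw) Ry(pitch) Rx(roll)).
In Python, from bench import arm, imaging, job gives the robot as it stands.
- The arm moves only by the tool apply_moves, never from a script. Its arguments are lists of equal length, an entry for each row: "travel": the shift along the tool's x, y, z as a fraction of full scale, a list of three; "delta_rot": the turn, a rotation vector about the tool's x, y, z as a fraction of full scale, a list of three; "fingers": the finger opening in mm, from 0 to 85.4. A call has exactly 8 rows; each row shifts and turns the commanded pose from where the row before left it, along the tool's axes as they then stand; what a row does not reach is not made up. Full scale, the value 1, is 0.12 m for a shift and 2 rad for a turn. A row lasts 1/10 s, in which the tool goes at most 50 mm and 8.59 degrees, less where a joint would pass 70% of its speed; a pose out of reach is approached as far as the arm can. A call with a number of a shift or a turn outside -1 to 1 is refused whole. A call with a gripper value outside its range is refused whole. The fingers move at their own pace and stop on an object; the grip force is fixed at half the most. Time passes only in rows, so rows that do not move let the fingers close, or fill a call up. It gives the time, the measured TCP pose, the force, the opening and the grip force at its end, in the units of the state.
- arm.read_state(): the state, without advancing time (a new reading comes with each control period).
- imaging.capture(name): name is "scene" or "top"; returns a dict with "img" (400x640x3 uint8, blue, green, red), "depth" (400x640 float32, m along the optical axis (not along the pixel's ray), 0 where there is no reading), "fx", "fy", "cx", "cy" (pixels), "rvec" (rotation vector, rad) and "tvec" (3), from world to camera coordinates, as OpenCV has them. Camera axes: x right, y down, z forward; pixel columns grow to the right and rows downward; lengths in m; the calibration is good to about 2 mm. A picture is of the moment at which its call begins.
- job.hand_in(): hands the job in; it is judged then, once.
The state is a dict: "time": time; "joint_positions": joint angles; "joint_vel": joint speeds; "joint_efforts": joint torques, N m; "tcp_pos": TCP position; "ee_rot": TCP orientation; "ft_force": force on the tool from outside, world axes, zero at the start; "wrist_torque": the same for the moment, N m; "finger_gap": finger opening in m; "grip_force": force on a finger pad.
Only numpy, scipy, OpenCV 4.12 (cv2) and the standard library are available. Lean on these libraries where they do the work, as an engineer would, in place of code of your own. Each camera call takes 0.05 s, during which the arm holds its last target. There are 200 camera calls.

## Working session

There is one attempt and no reset: what is moved stays moved. The work goes in short steps, Python scripts to look and compute and a tool call to move; the robot and the scene stay as the last step left them, time stands still between calls to the robot, and variables do not carry over. Pictures are saved under pics/ and viewed, at most 10 in all, crops included, and the job is handed in when it is done.

Besides the shell and the picture viewer there is one more tool, called by a JSON object that holds its "method" and its "body", one argument or row to a line. apply_moves: Moves the arm, as the interface text tells. Shift numbers are shares of 0.12 m and turn numbers shares of 2 rad, none past 1 either way. Its arguments: {"type":"object","properties":{"travel":{"type":"array"},"delta_rot":{"type":"array"},"fingers":{"type":"array"}},"required":["travel","delta_rot","fingers"]}

```bash
mkdir -p pics
cat > h.py <<'E'
import numpy as np, cv2
from bench import arm, imaging, job
def cap(n):
    c=imaging.capture(n); c['R']=cv2.Rodrigues(np.array(c['rvec'],float))[0]; c['t']=np.array(c['tvec'],float).ravel(); return c
def plane(c,u,v,z):
    d=c['R'].T@np.array([(u-c['cx'])/c['fx'],(v-c['cy'])/c['fy'],1]); o=-c['R'].T@c['t']; return o+d*(z-o[2])/d[2]
def cloud(c):
    v,u=np.mgrid[:400,:640]; d=c['depth']; P=np.stack([(u-c['cx'])/c['fx']*d,(v-c['cy'])/c['fy']*d,d],-1)
    return (P-c['t'])@c['R']
def proj(c,p):
    q=c['R']@np.array(p)+c['t']; return q[0]/q[2]*c['fx']+c['cx'],q[1]/q[2]*c['fy']+c['cy']
E
python3 - <<'E'
from h import *
for n in('scene','top'):
    c=cap(n); cv2.imwrite(f'pics/{n}0.png',c['img']); print(n,c['fx'],c['R'].round(2).tolist(),(-c['R'].T@c['t']).round(3))
print(arm.read_state())
E
```

```text
scene 420.98959607945443 [[0.85, 0.52, -0.01], [0.34, -0.57, -0.74], [-0.39, 0.63, -0.67]] [ 0.875 -0.619  0.701]
top 413.2435891090252 [[-0.02, -1.0, 0.0], [-0.99, 0.02, -0.1], [0.1, -0.01, -0.99]] [ 0.413 -0.063  1.201]
{'time': 0.1, 'joint_positions': array([69.87146108, 33.91978497,  2.76836513, 92.23196678, -1.90946272,
       54.01383483, -1.93156383]), 'joint_vel': array([ 0.11804208, -0.09719526, -0.0284211 , -0.14873446, -0.0003455 ,
        0.01642699,  0.019329  ]), 'joint_efforts': array([ 4.44683057e-03, -5.49994612e+01,  1.55300763e+00, -1.98823535e+01,
        9.65585292e-03,  3.81843187e-03, -5.29392253e-06]), 'tcp_pos': array([ 0.18463986, -0.70023541,  0.20754525]), 'ee_rot': array([-1.79880705e+02,  5.82844969e-03,  1.47737070e+01]), 'ft_force': array([ 0.34520798,  0.08030281, -0.58272682]), 'wrist_torque': array([0.00366606, 0.02972554, 0.05755515]), 'grip_force': 0.0, 'finger_gap': 0.08520018566537224}
```

View pics/scene0.png

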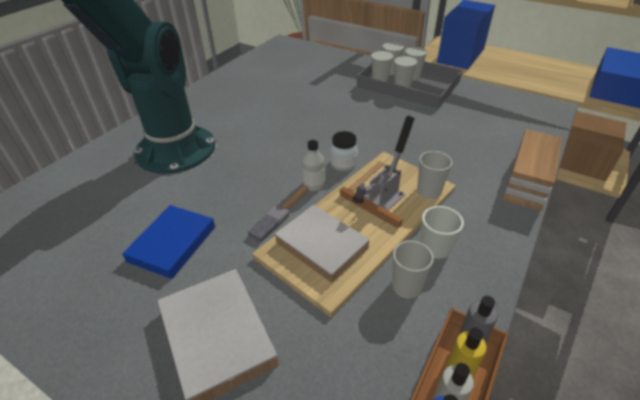

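View pics/top0.png

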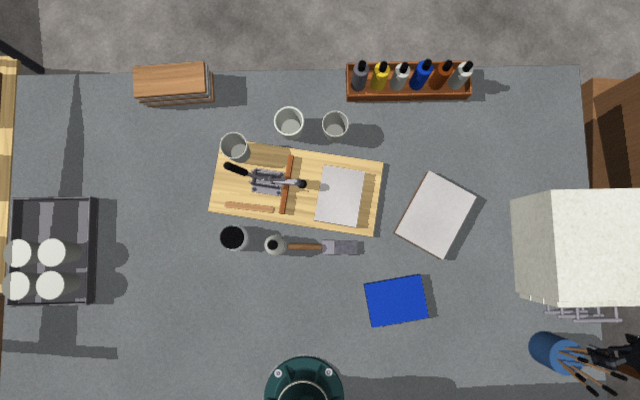

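The panel could be the white one on the board (top 340,193), the larger white one on the table (436,214) or the blue one (397,300). I choose the one on the board: it's white, the smaller of the two whites, and by the fence. The fence is at (287,185), the handle at (235,170) and the pad at (302,183).

```bash
cat > meas.py <<'E'
from h import *
def rect(c,m,z):
    k,_=cv2.findContours(m.astype(np.uint8),0,1); k=max(k,key=cv2.contourArea)
    W=np.array([plane(c,u,v,z)[:2] for u,v in k[:,0]],np.float32)
    return cv2.minAreaRect(W*1000)
def panel(c,roi=None):
    h=cv2.cvtColor(c['img'],cv2.COLOR_BGR2HSV); P=cloud(c)
    m=(h[...,1]<45)&(h[...,2]>120)&(abs(P[...,2]-.048)<.010)
    M=np.zeros_like(m); M[130:245,285:400]=1
    m=cv2.morphologyEx((m&M).astype(np.uint8),2,np.ones((3,3)))
    return rect(c,m,.048),m
E
python3 - <<'E'
from meas import *
c=cap('top');P=cloud(c);h=cv2.cvtColor(c['img'],cv2.COLOR_BGR2HSV)
r,m=panel(c);print('panel',r,m.sum())
M=np.zeros(m.shape,bool);M[130:245,195:395]=1
b=M&(abs(P[...,2]-.018)<.006)
b2=cv2.morphologyEx((M&(P[...,2]>.010)&(P[...,2]<.06)).astype(np.uint8),2,np.ones((3,3)))
print('board',rect(c,b2,.018))
B=cv2.morphologyEx((M&(h[...,1]>60)&(h[...,0]<30)).astype(np.uint8),3,np.ones((9,9)));print('boardcol',rect(c,B,.018))
F=M&(h[...,1]>90)&(h[...,2]<175)&(P[...,2]>.03);F[:,:270]=0;F[:,305:]=0
print('fence',rect(c,F,.04))
for n,p in dict(panel=(340,193),board=(375,200),fence=(290,165),fence2=(283,205),handle=(232,167),pad=(302,183)).items(): print(n,P[p[1],p[0]].round(3), h[p[1],p[0]])
s=np.hstack([c['img'][130:245,195:395],cv2.cvtColor(((m*255)|(F*120)|(B*60)).astype(np.uint8),8)[130:245,195:395]])
cv2.imwrite('pics/crop1.png',cv2.resize(s,None,fx=2,fy=2,interpolation=2))
sc=cap('scene');i=sc['img'][100:310,230:480];cv2.imwrite('pics/crop2.png',cv2.resize(i,None,fx=2.4,fy=2.4,interpolation=2))
E
```

```text
panel ((555.958251953125, -111.26143646240234), (119.269287109375, 158.9622039794922), 79.2177505493164) 2370
board ((589.754150390625, 12.506988525390625), (479.3580627441406, 220.11019897460938), 80.0116195678711)
boardcol ((588.74462890625, 11.710220336914062), (480.5594177246094, 220.9982147216797), 80.00439453125)
fence ((551.085693359375, 45.30873107910156), (18.249225616455078, 82.8797607421875), 82.312255859375)
panel [ 0.562 -0.114  0.05 ] [ 10   7 207]
board [ 0.544 -0.215  0.016] [ 20  94 224]
fence [0.646 0.026 0.042] [ 13 160 158]
fence2 [0.532 0.047 0.044] [ 13 161 155]
handle [0.613 0.157 0.198] [21 99 18]
pad [ 0.585 -0.01   0.1  ] [140  42  36]
```

View pics/crop1.png

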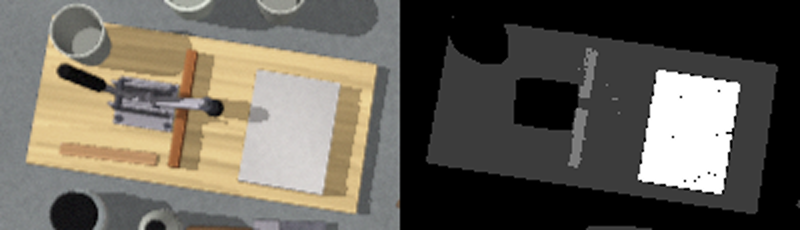

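View pics/crop2.png

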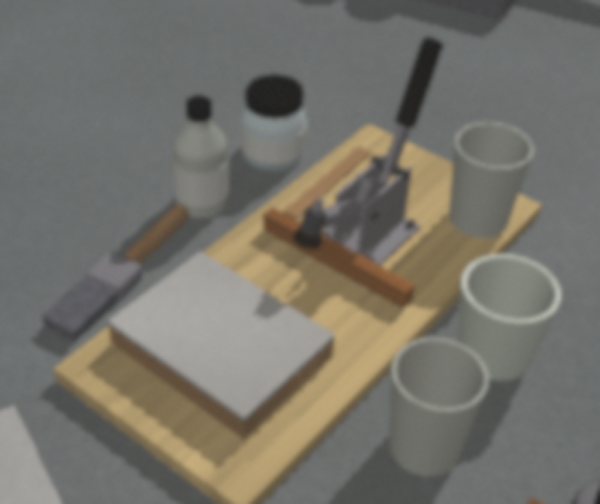

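```bash
cat >> h.py <<'E'
JO=np.array([.5925,.0318]);a=np.radians(-99.9);ex=np.array([np.cos(a),np.sin(a)]);ey=np.array([-ex[1],ex[0]])
def j2w(x,y,z): return np.r_[JO+x*ex+y*ey,z]
def w2j(p): d=np.array(p[:2])-JO; return np.r_[d@ex,d@ey,p[2:]]
from scipy.spatial.transform import Rotation as Ro
def delta(target,yaw):
    s=arm.read_state();R=Ro.from_euler('xyz',s['ee_rot'],degrees=True);T=Ro.from_euler('xyz',[180,0,yaw],degrees=True)
    d=np.array(target)-s['tcp_pos'];return R.inv().apply(d)/.12, (R.inv()*T).as_rotvec()/2, T.inv().apply(d)/.12
E
python3 - <<'E'
from h import *
from meas import panel
c=cap('top');P=cloud(c);s=arm.read_state()
print(proj(c,s['tcp_pos']));print(P[180:380:20,510:640:20,2].round(2))
p,_=panel(c);print('panel jig',w2j(np.array(p[0])/1000))
for n,q in dict(cup_a=(335,124),pot=(289,121),cup_b=(233,145)).items(): print(n,w2j(plane(c,*q,.09)))
t=j2w(.232,-.011,.209);print(t,delta(t,80.1))
E
```

```text
(np.float64(597.1072292765248), np.float64(338.73857505703415))
[[ 0.    0.    0.   -0.   -0.43 -0.4  -0.3 ]
 [ 0.01  0.12  0.22  0.22  0.22  0.22  0.22]
 [ 0.    0.11  0.21  0.22  0.22  0.22  0.22]
 [ 0.    0.11  0.21  0.22  0.22  0.22  0.22]
 [ 0.    0.1   0.2   0.22  0.22  0.22  0.22]
 [-0.    0.09  0.19  0.22  0.22  0.22  0.22]
 [-0.    0.    0.18  0.22  0.22  0.22  0.21]
 [-0.    0.    0.    0.    0.19  0.19 -0.75]
 [-0.    0.01  0.08  0.11  0.   -0.75  0.26]
 [ 0.    0.    0.11  0.11 -0.    0.35  0.36]]
panel jig [ 0.14728107 -0.01135053]
cup_a [0.10563367 0.17724238 0.09      ]
pot [-0.02103755  0.16633177  0.09      ]
cup_b [-0.16187621  0.07636613  0.09      ]
[ 0.54177625 -0.19485414  0.209     ] (array([ 3.95184699, -3.31683665, -0.00475062]), array([-5.11667326e-04, -2.70339270e-04, -5.70088588e-01]), array([ 4.66366125,  2.20651811, -0.0080087 ]))
```

{"method": "apply_moves", "body": {
  "travel": [
    [0,0,-0.32],
    [0,0,-0.32],
    [0,0,-0.32],
    [0,0,-0.32],
    [0,0,0],
    [0,0,0],
    [0,0,0],
    [0,0,0]
  ],
  "delta_rot": [
    [0,0,0],
    [0,0,0],
    [0,0,-0.07],
    [0,0,-0.07],
    [0,0,-0.07],
    [0,0,-0.07],
    [0,0,-0.07],
    [0,0,-0.07]
  ],
  "fingers": [80,80,80,80,80,80,80,80]
}}

```text
time: 1.05
tcp_pos: [0.1847, -0.7008, 0.3621]
ee_rot: [-180.0, -0.0, 63.2]
ft_force: [-0.3, -0.7, 1.5]
finger_gap: 0.0796
grip_force: 0.0
```

Run:
```python
from h import *
s=arm.read_state();print(s['joint_positions'].round(1),s['ee_rot'],s['time'],s['finger_gap'])
print(delta(j2w(.232,-.011,.209),80.1))
```

```text
[76.7 27.5 -7.9 82.   3.9 70.8 41.6] [-1.79982634e+02 -7.62612302e-03  6.32237492e+01] 1.05 0.07960747489026436
(array([5.10485437, 0.75751303, 1.27628075]), array([-1.40644695e-04, -8.83868375e-05, -1.47273060e-01]), array([4.66537331, 2.20653673, 1.27583081]))
```

{"method": "apply_moves", "body": {
  "travel": [
    [0,0,0],
    [0,0,0],
    [0.333,0.158,0],
    [0.333,0.158,0],
    [0.333,0.158,0],
    [0.333,0.158,0],
    [0.333,0.158,0],
    [0.333,0.158,0]
  ],
  "delta_rot": [
    [0,0,-0.0735],
    [0,0,-0.0735],
    [0,0,0],
    [0,0,0],
    [0,0,0],
    [0,0,0],
    [0,0,0],
    [0,0,0]
  ],
  "fingers": [80,80,80,80,80,80,80,80]
}}

```text
time: 1.85
tcp_pos: [0.3401, -0.4837, 0.3622]
ee_rot: [-180.0, 0.0, 79.7]
ft_force: [0.1, -0.0, 0.2]
finger_gap: 0.0798
grip_force: 0.0
```

{"method": "apply_moves", "body": {
  "travel": [
    [0.333,0.158,0],
    [0.333,0.158,0],
    [0.333,0.158,0],
    [0.333,0.158,0],
    [0.333,0.158,0.3],
    [0.333,0.158,0.3],
    [0.333,0.158,0.3],
    [0.333,0.158,0.3]
  ],
  "delta_rot": [
    [0,0,0],
    [0,0,0],
    [0,0,0],
    [0,0,0],
    [0,0,0],
    [0,0,0],
    [0,0,0],
    [0,0,0]
  ],
  "fingers": [80,80,80,80,80,80,80,80]
}}

```text
time: 2.65
tcp_pos: [0.5336, -0.2145, 0.2351]
ee_rot: [180.0, 0.0, 79.7]
ft_force: [0.2, -1.0, -0.3]
finger_gap: 0.08
grip_force: 0.0
```

Run:
```python
from h import *
s=arm.read_state();print(s['joint_positions'].round(1),s['ee_rot'],s['time'],w2j(s['tcp_pos']))
print(delta(j2w(.233,-.011,.038),80.1))
c=cap('scene');cv2.imwrite('pics/s2.png',c['img'])
```

```text
[ 34.9  22.7 -23.2 109.7  11.5  49.8  -4.5] [1.79956129e+02 2.52906343e-02 7.97141490e+01] 2.65 [ 0.25276546 -0.01571495  0.23505019]
(array([0.16569782, 0.03692389, 1.64204067]), array([ 0.0003821 ,  0.00022199, -0.0033671 ]), array([0.16471214, 0.03929128, 1.64208489]))
```

View pics/s2.png

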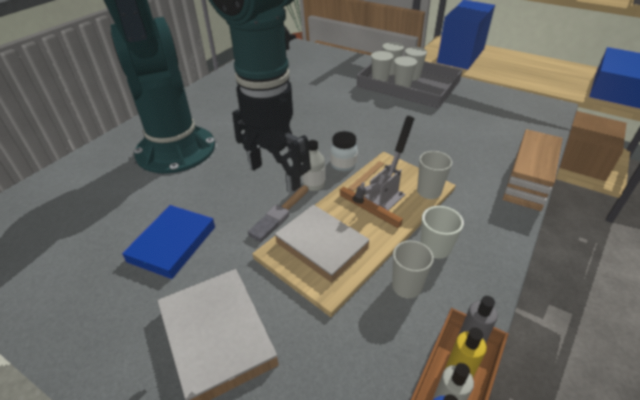

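Run:
```python
from h import *
c=cap('scene');s=arm.read_state();t=s['tcp_pos'];print(t,proj(c,t),proj(c,t*[1,1,0]),delta(j2w(.233,-.011,.038),80.1))
```

```text
[ 0.53341087 -0.20775726  0.23205811] (np.float64(278.6569272779418), np.float64(192.9911806021945)) (np.float64(287.7321981878892), np.float64(277.63680136501785)) (array([0.1002471 , 0.06029574, 1.61741083]), array([-0.0029893 , -0.00281277,  0.00209719]), array([0.10957695, 0.05018655, 1.6171509 ]))
```

{"method": "apply_moves", "body": {
  "travel": [
    [0.05,0.03,0.15],
    [0.05,0.03,0.3],
    [0,0,0.3],
    [0,0,0.3],
    [0,0,0.25],
    [0,0,0.15],
    [0,0,0.1],
    [0,0,0]
  ],
  "delta_rot": [
    [0,0,0],
    [0,0,0],
    [0,0,0],
    [0,0,0],
    [0,0,0],
    [0,0,0],
    [0,0,0],
    [0,0,0]
  ],
  "fingers": [80,80,80,80,80,80,80,80]
}}

```text
time: 3.55
tcp_pos: [0.5412, -0.2053, 0.0488]
ee_rot: [-179.9, 0.0, 79.7]
ft_force: [0.2, 0.7, 0.3]
finger_gap: 0.08
grip_force: 0.0
```

Run:
```python
from h import *
s=arm.read_state();print(w2j(s['tcp_pos']),s['ee_rot'],s['ft_force'],s['joint_positions'].round(1));print(delta(j2w(.135,-.011,.036),80.1))
```

```text
[ 0.24239943 -0.00979518  0.0488108 ] [-1.79854589e+02  8.08077751e-03  7.97177895e+01] [0.18391327 0.66706199 0.28950183] [ 28.1  37.3 -16.5 116.5  20.8  29.1 -13.8]
(array([ 0.89492339, -0.0157396 ,  0.10667072]), array([-1.26918344e-03,  6.62853017e-05, -3.33550362e-03]), array([ 0.89499524, -0.01004017,  0.10675665]))
```

{"method": "apply_moves", "body": {
  "travel": [
    [0,0,0.07],
    [0.07,0,0],
    [0.07,0,0],
    [0.07,0,0],
    [0.07,0,0],
    [0.07,0,0],
    [0.07,0,0],
    [0.07,0,0]
  ],
  "delta_rot": [
    [0,0,-0.003],
    [0,0,0],
    [0,0,0],
    [0,0,0],
    [0,0,0],
    [0,0,0],
    [0,0,0],
    [0,0,0]
  ],
  "fingers": [80,80,80,80,80,80,80,80]
}}

```text
time: 4.35
tcp_pos: [0.5524, -0.1462, 0.0416]
ee_rot: [180.0, -0.0, 80.1]
ft_force: [-0.2, 0.2, 0.3]
finger_gap: 0.0799
grip_force: 0.0
```

Run:
```python
from h import *
from meas import panel
s=arm.read_state();print(w2j(s['tcp_pos']),s['ft_force'])
c=cap('top');p,m=panel(c);print(p,w2j(np.array(p[0])/1000));print(delta(j2w(.135,-.011,.036),80.1))
s=arm.read_state();print(w2j(s['tcp_pos']),s['ft_force'])
```

```text
[ 0.18222974 -0.00886035  0.04161053] [-0.16778805  0.23011554  0.26558212]
((556.3465576171875, -110.9334945678711), (119.12720489501953, 159.41604614257812), 79.31963348388672) [ 0.14682393 -0.01107505]
(array([ 0.37590256, -0.0181688 ,  0.04778825]), array([ 0.00021142, -0.00077132,  0.00118026]), array([ 0.37593193, -0.01903608,  0.04721621]))
[ 0.18011183 -0.00871567  0.04166595] [0.28267241 1.33161588 0.29695026]
```

Run:
```python
from h import *
a=cap('top')['img'][120:270,200:420];b=cap('scene')['img'][140:320,220:484]
cv2.imwrite('pics/s3.png',np.hstack([cv2.resize(a,(528,360)),cv2.resize(b,(528,360))])[:, 130:930])
```

```text
(no output)
```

View pics/s3.png

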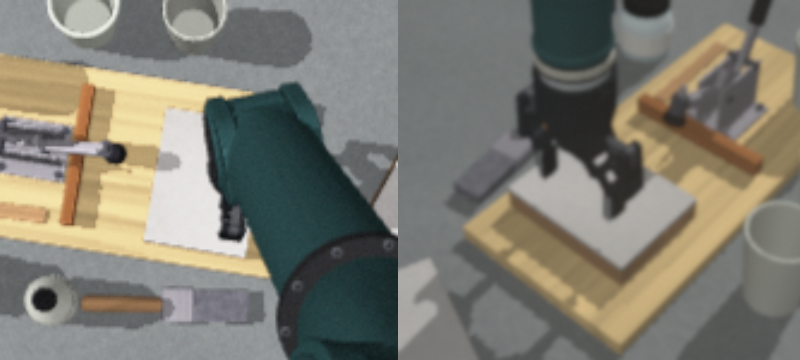

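The fingers are over the panel and not behind it, so the open tips stand higher than I assumed. The panel hasn't moved. I'll check the overhang.

Run:
```python
from h import *
print(arm.finger_overhang)
c=cap('scene');P=cloud(c);s=arm.read_state()
# finger pixels near second finger tip: dark points near tcp
g=c['img'].max(-1)<60
J=P[...,:2]-JO;X=J@ex;Y=J@ey
m=g&(abs(X-.18)<.06)&(abs(Y+.01)<.08)&(P[...,2]<.2)&(P[...,2]>.02)&(c['depth']>0)
for lo in(.03,.04,.045,.05,.055,.06,.07,.08,.1): 
  k=m&(P[...,2]>=lo)&(P[...,2]<lo+.01); 
  if k.any(): print(lo,k.sum(),X[k].min().round(3),X[k].max().round(3),Y[k].min().round(3),Y[k].max().round(3))
print(w2j(s['tcp_pos']),s['ft_force'])
```

```text
0.014
0.07 1 0.183 0.183 -0.051 -0.051
0.08 23 0.177 0.192 -0.053 0.041
0.1 39 0.174 0.191 -0.052 0.044
[ 0.18299716 -0.00892011  0.04151399] [ 0.45947793 -0.07487057  0.57418142]
```

{"method": "apply_moves", "body": {
  "travel": [
    [0,0,-0.15],
    [-0.1,0,-0.05],
    [-0.15,0,0],
    [-0.15,0,0],
    [-0.05,0,0],
    [0,0,0.1],
    [0,0,0.1],
    [0,0,0]
  ],
  "delta_rot": [
    [0,0,0],
    [0,0,0],
    [0,0,0],
    [0,0,0],
    [0,0,0],
    [0,0,0],
    [0,0,0],
    [0,0,0]
  ],
  "fingers": [80,80,60,60,60,60,60,60]
}}

```text
time: 5.35
tcp_pos: [0.5414, -0.1987, 0.0393]
ee_rot: [-179.8, -0.1, 80.2]
ft_force: [0.1, -0.3, 0.3]
finger_gap: 0.0601
grip_force: 0.0
```

{"method": "apply_moves", "body": {
  "travel": [
    [0,0,0.02],
    [0,0,0.02],
    [0,0,0.02],
    [0,0,0],
    [0,0,0],
    [0,0,0],
    [0,0,0],
    [0,0,0]
  ],
  "delta_rot": [
    [0,0,0],
    [0,0,0],
    [0,0,0],
    [0,0,0],
    [0,0,0],
    [0,0,0],
    [0,0,0],
    [0,0,0]
  ],
  "fingers": [60,60,60,60,60,60,60,60]
}}

```text
time: 6.15
tcp_pos: [0.5431, -0.2003, 0.0345]
ee_rot: [180.0, 0.0, 80.1]
ft_force: [0.6, -0.3, -0.1]
finger_gap: 0.0597
grip_force: 0.0
```

Run:
```python
from h import *
s=arm.read_state();print(w2j(s['tcp_pos']),s['ft_force'],s['ee_rot'])
a=cap('scene');cv2.imwrite('pics/s4.png',cv2.resize(a['img'][150:300,220:420],(800,600),interpolation=2))
```

```text
[ 0.23719001 -0.00878273  0.03449196] [ 0.56743754 -0.26625332 -0.05017537] [1.79982612e+02 4.34543449e-03 8.00857953e+01]
```

View pics/s4.png

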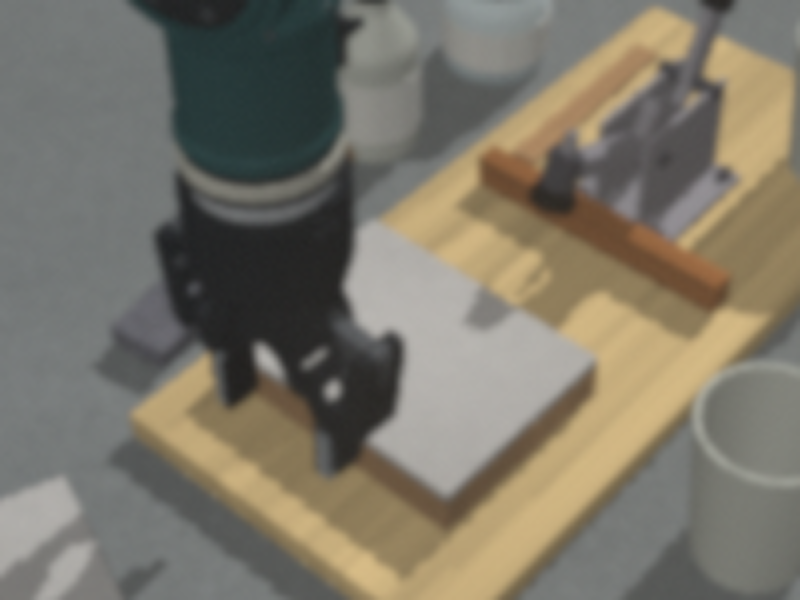

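Run:
```python
from h import *
c=cap('scene')
for px in((299,267.5),(303,268.5),(277,252)):
  for z in(.018,.022,.026,.030,.035,.04): print(px,z,w2j(plane(c,*px,z)).round(4))
```

```text
(299, 267.5) 0.018 [ 0.2219 -0.007   0.018 ]
(299, 267.5) 0.022 [ 0.2241 -0.0047  0.022 ]
(299, 267.5) 0.026 [ 0.2263 -0.0024  0.026 ]
(299, 267.5) 0.03 [ 2.284e-01 -1.000e-04  3.000e-02]
(299, 267.5) 0.035 [0.2311 0.0029 0.035 ]
(299, 267.5) 0.04 [0.2338 0.0058 0.04  ]
(303, 268.5) 0.018 [0.2185 0.0009 0.018 ]
(303, 268.5) 0.022 [0.2207 0.0032 0.022 ]
(303, 268.5) 0.026 [0.2228 0.0055 0.026 ]
(303, 268.5) 0.03 [0.225  0.0077 0.03  ]
(303, 268.5) 0.035 [0.2278 0.0106 0.035 ]
(303, 268.5) 0.04 [0.2305 0.0134 0.04  ]
(277, 252) 0.018 [ 0.2224 -0.0707  0.018 ]
(277, 252) 0.022 [ 0.2246 -0.068   0.022 ]
(277, 252) 0.026 [ 0.2267 -0.0653  0.026 ]
(277, 252) 0.03 [ 0.2289 -0.0626  0.03  ]
(277, 252) 0.035 [ 0.2316 -0.0593  0.035 ]
(277, 252) 0.04 [ 0.2343 -0.0559  0.04  ]
```

{"method": "apply_moves", "body": {
  "travel": [
    [0,-0.02,-0.03],
    [0,0,0],
    [0,0,0],
    [0,0,0],
    [0.08,0,0],
    [0.08,0,0],
    [0.08,0,0],
    [0,0,0]
  ],
  "delta_rot": [
    [0,0,0],
    [0,0,0],
    [0,0,0],
    [0,0,0],
    [0,0,0],
    [0,0,0],
    [0,0,0],
    [0,0,0]
  ],
  "fingers": [30,30,30,30,30,30,30,30]
}}

```text
time: 7.05
tcp_pos: [0.5463, -0.1684, 0.038]
ee_rot: [180.0, -0.1, 80.3]
ft_force: [0.3, 0.6, 0.4]
finger_gap: 0.03
grip_force: 0.0
```

```bash
cat > st.py <<'E'
from h import *
from meas import panel
c=cap('top');p,m=panel(c);print(p,w2j(np.array(p[0])/1000).round(4))
s=arm.read_state();print(s['time'],w2j(s['tcp_pos']).round(4),s['ft_force'].round(1),s['ee_rot'].round(1),s['finger_gap'])
E
python3 st.py
```

```text
((556.3465576171875, -110.9334945678711), (119.12720489501953, 159.41604614257812), 79.31963348388672) [ 0.1468 -0.0111]
7.1 [ 0.2065 -0.0112  0.038 ] [-0.5 -0.3 -0.5] [180.   -0.   80.2] 0.029944902690517954
```

Run:
```python
from h import *
a=cap('top')['img'][130:250,260:420];b=cap('scene')['img'][180:300,230:390]
cv2.imwrite('pics/s5.png',np.hstack([cv2.resize(a,(400,300),interpolation=2),cv2.resize(b,(400,300),interpolation=2)]))
```

```text
(no output)
```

View pics/s5.png

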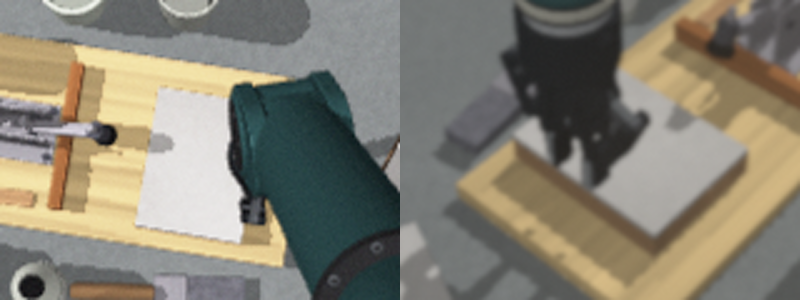

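Run:
```python
from h import *
c=cap('scene');t=cap('top')
for z in(.024,.038,.05,.06): print(z,[np.round(proj(c,j2w(.2065,y,z)),1) for y in(-.03,.008)],[np.round(proj(t,j2w(.2065,y,z)),1) for y in(-.03,.008)])
# depth along column through tip
P=cloud(c)
for u in(292,304,306,308):
  print(u,[(v,w2j(P[v,u]).round(3).tolist(),int(c['img'][v,u].max())) for v in range(230,266,4)])
```

```text
0.024 [array([296. , 255.5]), array([309.4, 264.9])] [array([358.4, 205.8]), array([360.3, 192.8])]
0.038 [array([295.6, 251.1]), array([309.2, 260.5])] [array([358.9, 205.3]), array([360.8, 192.1])]
0.05 [array([295.3, 247.2]), array([309. , 256.6])] [array([359.2, 204.9]), array([361.1, 191.6])]
0.06 [array([295. , 243.9]), array([308.9, 253.4])] [array([359.5, 204.5]), array([361.5, 191.1])]
292 [(230, [0.21, -0.031, 0.103], 37), (234, [0.214, -0.028, 0.097], 43), (238, [0.214, -0.029, 0.085], 39), (242, [0.215, -0.029, 0.074], 43), (246, [0.216, -0.029, 0.063], 73), (250, [0.206, -0.041, 0.033], 104), (254, [0.208, -0.041, 0.021], 117), (258, [0.214, -0.035, 0.019], 131), (262, [0.221, -0.028, 0.017], 136)]
304 [(230, [0.212, 0.004, 0.129], 40), (234, [0.22, 0.011, 0.13], 41), (238, [0.22, 0.011, 0.119], 44), (242, [0.222, 0.012, 0.109], 52), (246, [0.219, 0.009, 0.094], 90), (250, [0.219, 0.007, 0.08], 95), (254, [0.219, 0.007, 0.069], 95), (258, [0.208, -0.006, 0.036], 104), (262, [0.207, -0.007, 0.022], 113)]
306 [(230, [0.212, 0.009, 0.132], 41), (234, [0.216, 0.013, 0.128], 54), (238, [0.218, 0.014, 0.118], 42), (242, [0.22, 0.015, 0.11], 42), (246, [0.215, 0.009, 0.09], 60), (250, [0.217, 0.011, 0.082], 70), (254, [0.215, 0.008, 0.066], 81), (258, [0.208, 0.0, 0.041], 108), (262, [0.206, -0.002, 0.025], 106)]
308 [(230, [0.209, 0.011, 0.131], 41), (234, [0.161, -0.036, 0.048], 76), (238, [0.212, 0.013, 0.113], 43), (242, [0.215, 0.016, 0.107], 41), (246, [0.216, 0.016, 0.096], 44), (250, [0.215, 0.015, 0.083], 45), (254, [0.215, 0.014, 0.071], 92), (258, [0.207, 0.005, 0.044], 124), (262, [0.207, 0.005, 0.031], 105)]
```

The depth puts the fingertips at z≈0.058 with the TCP at 0.038, so the tips are really higher than the stated overhang gives. I'll back off, go lower in steps and check the tip height by depth.

{"method": "apply_moves", "body": {
  "travel": [
    [-0.1,0,0],
    [-0.15,0,0],
    [-0.05,0,0],
    [0,0,0.05],
    [0,0,0.05],
    [0,0,0],
    [0,0,0],
    [0,0,0]
  ],
  "delta_rot": [
    [0,0,0],
    [0,0,0],
    [0,0,0],
    [0,0,0],
    [0,0,0],
    [0,0,0],
    [0,0,0],
    [0,0,0]
  ],
  "fingers": [30,30,30,30,30,30,30,30]
}}

```text
time: 8.1
tcp_pos: [0.5396, -0.2062, 0.0259]
ee_rot: [-180.0, -0.0, 80.2]
ft_force: [0.6, 0.1, -0.2]
finger_gap: 0.0297
grip_force: 0.0
```

```bash
cat > tip.py <<'E'
from h import *
c=cap('scene');P=cloud(c);s=arm.read_state();t=w2j(s['tcp_pos']);print(s['time'],t.round(4),s['ft_force'].round(1))
X=(P[...,:2]-JO)@ex;Y=(P[...,:2]-JO)@ey;Z=P[...,2]
m=(c['depth']>0)&(abs(X-t[0])<.016)&(abs(Y-t[1])<.035)
for lo in np.arange(.014,.09,.004):
    k=m&(Z>=lo)&(Z<lo+.004)
    if k.any(): print(round(lo,3),k.sum(),'x',X[k].min().round(3),X[k].max().round(3),'y',Y[k].min().round(3),Y[k].max().round(3),'med bright',np.median(c['img'][k].max(-1)),'sat',np.median(np.ptp(c['img'][k].astype(int),axis=-1)))
E
python3 tip.py
```

```text
8.15 [ 0.2437 -0.0111  0.026 ] [ 0.7 -0.4 -1. ]
0.014 228 x 0.228 0.26 y -0.045 0.023 med bright 181.0 sat 67.0
0.018 197 x 0.228 0.26 y -0.046 0.024 med bright 173.0 sat 63.0
0.022 1 x 0.253 0.253 y -0.033 -0.033 med bright 202.0 sat 75.0
0.046 1 x 0.242 0.242 y -0.03 -0.03 med bright 59.0 sat 16.0
0.05 19 x 0.235 0.254 y -0.031 0.009 med bright 74.0 sat 16.0
0.054 24 x 0.234 0.255 y -0.033 0.014 med bright 65.5 sat 7.0
0.058 19 x 0.233 0.255 y -0.033 0.016 med bright 67.0 sat 7.0
0.062 37 x 0.234 0.255 y -0.042 0.017 med bright 55.0 sat 4.0
0.066 22 x 0.236 0.255 y -0.035 0.016 med bright 52.5 sat 3.0
0.07 31 x 0.238 0.256 y -0.042 0.016 med bright 48.0 sat 3.0
0.074 25 x 0.24 0.255 y -0.04 0.016 med bright 47.0 sat 3.0
0.078 19 x 0.237 0.255 y -0.039 0.014 med bright 63.0 sat 2.0
0.082 27 x 0.237 0.255 y -0.033 0.016 med bright 48.0 sat 2.0
0.086 16 x 0.237 0.256 y -0.037 0.015 med bright 40.0 sat 1.5
```

{"method": "apply_moves", "body": {
  "travel": [
    [0,0,0.05],
    [0,0,0.04],
    [0,0,0.04],
    [0,0,0.03],
    [0,0,0.02],
    [0,0,0],
    [0,0,0],
    [0,0,0]
  ],
  "delta_rot": [
    [0,0,0],
    [0,0,0],
    [0,0,0],
    [0,0,0],
    [0,0,0],
    [0,0,0],
    [0,0,0],
    [0,0,0]
  ],
  "fingers": [30,30,30,30,30,30,30,30]
}}

```text
time: 8.95
tcp_pos: [0.5395, -0.207, 0.0045]
ee_rot: [180.0, 0.0, 80.1]
ft_force: [-0.0, 0.3, 0.2]
finger_gap: 0.0297
grip_force: 0.0
```

```bash
python3 tip.py|head -9
```

```text
9.0 [ 0.2443 -0.0111  0.0045] [-0.4  0.2  0.3]
0.014 187 x 0.229 0.26 y -0.046 0.023 med bright 165.0 sat 60.0
0.018 138 x 0.229 0.26 y -0.046 0.024 med bright 170.5 sat 62.0
0.026 5 x 0.24 0.254 y -0.029 -0.028 med bright 99.0 sat 34.0
0.03 17 x 0.236 0.255 y -0.032 0.009 med bright 75.0 sat 22.0
0.034 20 x 0.233 0.256 y -0.042 0.014 med bright 80.0 sat 10.0
0.038 30 x 0.236 0.257 y -0.035 0.016 med bright 61.5 sat 8.0
0.042 30 x 0.235 0.256 y -0.04 0.017 med bright 52.0 sat 4.0
0.046 30 x 0.238 0.256 y -0.042 0.016 med bright 56.0 sat 3.0
```

{"method": "apply_moves", "body": {
  "travel": [
    [0.06,0,0],
    [0.06,0,0],
    [0.06,0,0],
    [0.05,0,0],
    [0.05,0,0],
    [0.05,0,0],
    [0.05,0,0],
    [0,0,0]
  ],
  "delta_rot": [
    [0,0,0],
    [0,0,0],
    [0,0,0],
    [0,0,0],
    [0,0,0],
    [0,0,0],
    [0,0,0],
    [0,0,0]
  ],
  "fingers": [30,30,30,30,30,30,30,30]
}}

```text
time: 9.8
tcp_pos: [0.5475, -0.1606, 0.0044]
ee_rot: [180.0, -0.0, 80.2]
ft_force: [-0.0, -0.6, 0.8]
finger_gap: 0.0298
grip_force: 0.1
```

```bash
python3 st.py
```

```text
((558.674560546875, -90.60001373291016), (119.19486999511719, 159.66603088378906), 80.16111755371094) [ 0.1264 -0.0123]
9.85 [ 0.1973 -0.0112  0.0043] [-0.2 -0.2 -0.3] [ 1.80e+02 -1.00e-01  8.02e+01] 0.030428376735161092
```

{"method": "apply_moves", "body": {
  "travel": [
    [0.06,0,0],
    [0.06,0,0],
    [0.06,0,0],
    [0.06,0,0],
    [0.06,0,0],
    [0.06,0,0],
    [0.05,0,0],
    [0.03,0,0]
  ],
  "delta_rot": [
    [0,0,0],
    [0,0,0],
    [0,0,0],
    [0,0,0],
    [0,0,0],
    [0,0,0],
    [0,0,0],
    [0,0,0]
  ],
  "fingers": [30,30,30,30,30,30,30,30]
}}

```text
time: 10.65
tcp_pos: [0.5564, -0.1087, 0.0043]
ee_rot: [-180.0, -0.0, 80.2]
ft_force: [-0.6, -3.0, 0.0]
finger_gap: 0.0299
grip_force: 1.0
```

```bash
python3 st.py
```

```text
((567.90380859375, -38.26685333251953), (118.45226287841797, 159.58114624023438), 80.33097839355469) [ 0.0733 -0.0122]
10.7 [ 0.1441 -0.0113  0.0043] [-0.2 -0.2  0. ] [ 1.80e+02 -1.00e-01  8.02e+01] 0.03040647830341087
```

{"method": "apply_moves", "body": {
  "travel": [
    [0.02,0,0],
    [0.02,0,0],
    [0.02,0,0],
    [0.02,0,0],
    [0.01,0,0],
    [0.01,0,0],
    [0,0,0],
    [0,0,0]
  ],
  "delta_rot": [
    [0,0,0],
    [0,0,0],
    [0,0,0],
    [0,0,0],
    [0,0,0],
    [0,0,0],
    [0,0,0],
    [0,0,0]
  ],
  "fingers": [30,30,30,30,30,30,30,30]
}}

```text
time: 11.5
tcp_pos: [0.5584, -0.0978, 0.0043]
ee_rot: [180.0, -0.0, 80.1]
ft_force: [-0.8, -0.8, 0.2]
finger_gap: 0.0302
grip_force: 0.4
```

```bash
python3 st.py
```

```text
((569.9815063476562, -27.69934844970703), (119.1879653930664, 159.78855895996094), 80.38607788085938) [ 0.0625 -0.012 ]
11.55 [ 0.1335 -0.0113  0.0043] [-0.6 -1.  -0.4] [180.   -0.   80.1] 0.03006165599078015
```

Now small steps until the fence pushes back.

{"method": "apply_moves", "body": {
  "travel": [
    [0.01,0,0],
    [0.01,0,0],
    [0.01,0,0],
    [0,0,0],
    [0,0,0],
    [0,0,0],
    [0,0,0],
    [0,0,0]
  ],
  "delta_rot": [
    [0,0,0],
    [0,0,0],
    [0,0,0],
    [0,0,0],
    [0,0,0],
    [0,0,0],
    [0,0,0],
    [0,0,0]
  ],
  "fingers": [30,30,30,30,30,30,30,30]
}}

```text
time: 12.35
tcp_pos: [0.559, -0.0946, 0.0043]
ee_rot: [-180.0, -0.0, 80.1]
ft_force: [-0.4, -2.1, 0.1]
finger_gap: 0.0301
grip_force: 0.8
```

```bash
python3 st.py
```

```text
((570.2998046875, -24.825164794921875), (118.10106658935547, 159.6075439453125), 80.0374526977539) [ 0.0596 -0.0121]
12.4 [ 0.1303 -0.0113  0.0043] [-0.  -1.2  0.6] [-180.    -0.    80.1] 0.030147336356591406
```

{"method": "apply_moves", "body": {
  "travel": [
    [0.01,0,0],
    [0,0,0],
    [0.01,0,0],
    [0,0,0],
    [0.01,0,0],
    [0,0,0],
    [0,0,0],
    [0,0,0]
  ],
  "delta_rot": [
    [0,0,0],
    [0,0,0],
    [0,0,0],
    [0,0,0],
    [0,0,0],
    [0,0,0],
    [0,0,0],
    [0,0,0]
  ],
  "fingers": [30,30,30,30,30,30,30,30]
}}

```text
time: 13.2
tcp_pos: [0.5589, -0.0946, 0.0044]
ee_rot: [-179.9, 0.2, 80.0]
ft_force: [-2.0, -7.4, 0.3]
finger_gap: 0.0301
grip_force: 4.1
```

```bash
python3 st.py
```

```text
((570.3758544921875, -24.25225067138672), (117.81448364257812, 159.6183624267578), 80.57318115234375) [ 0.059  -0.0122]
13.25 [ 0.1303 -0.0114  0.0044] [-2.6 -7.   1.1] [-179.9    0.2   80. ] 0.0297821596751185
```

{"method": "apply_moves", "body": {
  "travel": [
    [0.02,0,0],
    [0.01,0,0],
    [0,0,0],
    [-0.03,0,0],
    [-0.05,0,0],
    [-0.08,0,0],
    [-0.1,0,0],
    [0,0,-0.1]
  ],
  "delta_rot": [
    [0,0,0],
    [0,0,0],
    [0,0,0],
    [0,0,0],
    [0,0,0],
    [0,0,0],
    [0,0,0],
    [0,0,0]
  ],
  "fingers": [30,30,30,30,30,30,30,30]
}}

```text
time: 14.05
tcp_pos: [0.5531, -0.1202, 0.0155]
ee_rot: [-179.8, 0.1, 80.0]
ft_force: [-0.5, 0.5, 0.0]
finger_gap: 0.0298
grip_force: 0.0
```

{"method": "apply_moves", "body": {
  "travel": [
    [0,0,-0.25],
    [0,0,-0.3],
    [0,0,-0.3],
    [0,0,-0.3],
    [0,0,-0.3],
    [0,0,-0.3],
    [0,0,-0.2],
    [0,0,-0.1]
  ],
  "delta_rot": [
    [0,0,0],
    [0,0,0],
    [0,0,0],
    [0,0,0],
    [0,0,0],
    [0,0,0],
    [0,0,0],
    [0,0,0]
  ],
  "fingers": [0,0,0,0,0,0,0,0]
}}

```text
time: 14.85
tcp_pos: [0.5561, -0.1178, 0.2658]
ee_rot: [179.7, -0.0, 80.1]
ft_force: [0.6, -0.8, -0.9]
finger_gap: 0.0001
grip_force: 0.0
```

```bash
python3 st.py
python3 - <<'E'
from h import *
c=cap('scene');P=cloud(c);s=arm.read_state();t=w2j(s['tcp_pos'])
X=(P[...,:2]-JO)@ex;Y=(P[...,:2]-JO)@ey;Z=P[...,2]
m=(c['depth']>0)&(abs(X-t[0])<.02)&(abs(Y-t[1])<.03)&(Z>.15)
zz=np.sort(Z[m]);print('tip z',zz[:8].round(3),'tcp',t)
# handle: dark points behind
for n in('scene','top'):
  c=cap(n);P=cloud(c);X=(P[...,:2]-JO)@ex;Y=(P[...,:2]-JO)@ey;Z=P[...,2]
  k=(c['depth']>0)&(c['img'].max(-1)<60)&(X>-.19)&(X<-.08)&(abs(Y)<.03)&(Z>.1)
  q=np.c_[X[k],Y[k],Z[k]];print(n,k.sum(),q.min(0).round(3),q.max(0).round(3),np.median(q,0).round(3)); 
  if k.sum()>5: print(np.degrees(np.arctan2(q[:,2]-.088,-(q[:,0]+.09))).mean(), np.polyfit(q[:,2],q[:,0],1))
print(delta(j2w(-.06,0,.25),80.1))
E
```

```text
((570.002197265625, -25.09931182861328), (118.7396240234375, 159.11611938476562), 80.03472137451172) [ 0.0599 -0.0124]
14.9 [ 0.1536 -0.0096  0.2664] [ 0.5  0.  -0.1] [179.6  -0.   80.1] -0.0001879253664893408
tip z [0.289 0.29  0.29  0.29  0.291 0.291 0.291 0.292] tcp [ 0.15387635 -0.01034323  0.26436604]
scene 268 [-0.138 -0.006  0.135] [-0.099  0.01   0.211] [-0.119  0.004  0.174]
71.83309347922874 [-0.41407676 -0.0467774 ]
top 148 [-0.145 -0.008  0.129] [-0.101  0.006  0.215] [-0.122 -0.002  0.184]
71.595498888632 [-0.45916586 -0.03875669]
(array([1.78590088, 0.10170133, 0.0956675 ]), array([-8.00405172e-04,  1.02322548e-05,  6.67783342e-06]), array([1.78590027, 0.10152417, 0.09586671]))
```

{"method": "apply_moves", "body": {
  "travel": [
    [0.2,0.015,0],
    [0.3,0.02,0],
    [0.3,0.02,0],
    [0.3,0.02,0],
    [0.3,0.02,0],
    [0.25,0.01,0],
    [0.13,0,0],
    [0,0,0]
  ],
  "delta_rot": [
    [0,0,0],
    [0,0,0],
    [0,0,0],
    [0,0,0],
    [0,0,0],
    [0,0,0],
    [0,0,0],
    [0,0,0]
  ],
  "fingers": [0,0,0,0,0,0,0,0]
}}

```text
time: 15.85
tcp_pos: [0.6031, 0.0928, 0.2608]
ee_rot: [-179.8, -0.0, 80.4]
ft_force: [-1.1, -0.8, 0.0]
finger_gap: 0.0002
grip_force: 0.0
```

Run:
```python
from h import *
s=arm.read_state();print(s['time'],w2j(s['tcp_pos']),s['joint_positions'].round(1),s['ee_rot'].round(1));print(delta(j2w(-.078,0,.157),80.1))
```

```text
15.85 [-6.18699738e-02 -4.96001404e-05  2.60848614e-01] [  5.4  24.1 -25.1 103.6  12.1  55.  -34.5] [-179.8   -0.    80.4]
(array([0.13388788, 0.00354832, 0.86547995]), array([-0.00146056, -0.00030045,  0.00226205]), array([1.34416885e-01, 4.13334504e-04, 8.65405120e-01]))
```

{"method": "apply_moves", "body": {
  "travel": [
    [0,0,0.15],
    [0,0,0.2],
    [0,0,0.2],
    [0,0,0.15],
    [0,0,0.1],
    [0,0,0.06],
    [0.05,0,0],
    [0,0,0]
  ],
  "delta_rot": [
    [0,0,0],
    [0,0,0],
    [0,0,0],
    [0,0,0],
    [0,0,0],
    [0,0,0],
    [0,0,0],
    [0,0,0]
  ],
  "fingers": [0,0,0,0,0,0,0,0]
}}

```text
time: 16.65
tcp_pos: [0.6058, 0.0971, 0.1599]
ee_rot: [179.9, -0.1, 80.1]
ft_force: [0.1, 0.3, 0.4]
finger_gap: 0.0002
grip_force: 0.0
```

```bash
cat > hd.py <<'E'
from h import *
c=cap('scene');P=cloud(c);s=arm.read_state();t=w2j(s['tcp_pos']);print(s['time'],t.round(4),s['ft_force'].round(1))
d=c['depth']>0;X=(P[...,:2]-JO)@ex;Y=(P[...,:2]-JO)@ey;Z=P[...,2]
m=d&(X>t[0]-.013)&(X<t[0]+.02)&(abs(Y-t[1])<.02)&(Z>.1);print('tip z',np.sort(Z[m])[:10:2].round(3))
k=d&(c['img'].max(-1)<60)&(X<t[0]-.016)&(X>-.24)&(abs(Y)<.025)&(Z>.09)&(Z<.22)
if k.sum()>5:
  q=np.c_[X[k],Z[k]];a=np.degrees(np.arctan2(q[:,1]-.088,-(q[:,0]+.09)));print('handle deg',k.sum(),np.median(a),'angle',np.radians(72-np.median(a)))
for th in(72,60,50,40,30,24,18,14,10,6,4):
  r=np.radians(th);x=-.09-.095*np.cos(r)+.01*np.sin(r)+.011;z=.088+.095*np.sin(r)+.01*np.cos(r)-.025
  print(th,round(x,4),round(z,4),'row tool units from now',np.round([-(x-t[0])/.12,-(z-t[2])/.12],3))
E
python3 hd.py
python3 - <<'E'
from h import *
b=cap('scene');cv2.imwrite('pics/s6.png',cv2.resize(b['img'][60:240,310:490],(600,600),interpolation=2))
E
```

```text
16.7 [-0.0664  0.002   0.1601] [-0.5 -0.7  1.2]
tip z [0.184 0.185 0.186 0.188 0.188]
handle deg 216 72.11342932566873 angle -0.0019797152012363075
72 -0.0988 0.1564 row tool units from now [0.271 0.031]
60 -0.1178 0.1503 row tool units from now [0.429 0.082]
50 -0.1324 0.1422 row tool units from now [0.55  0.149]
40 -0.1453 0.1317 row tool units from now [0.658 0.237]
30 -0.1563 0.1192 row tool units from now [0.749 0.341]
24 -0.1617 0.1108 row tool units from now [0.795 0.411]
18 -0.1663 0.1019 row tool units from now [0.832 0.485]
14 -0.1688 0.0957 row tool units from now [0.853 0.537]
10 -0.1708 0.0893 row tool units from now [0.87 0.59]
6 -0.1724 0.0829 row tool units from now [0.884 0.644]
4 -0.1731 0.0796 row tool units from now [0.889 0.671]
```

View pics/s6.png

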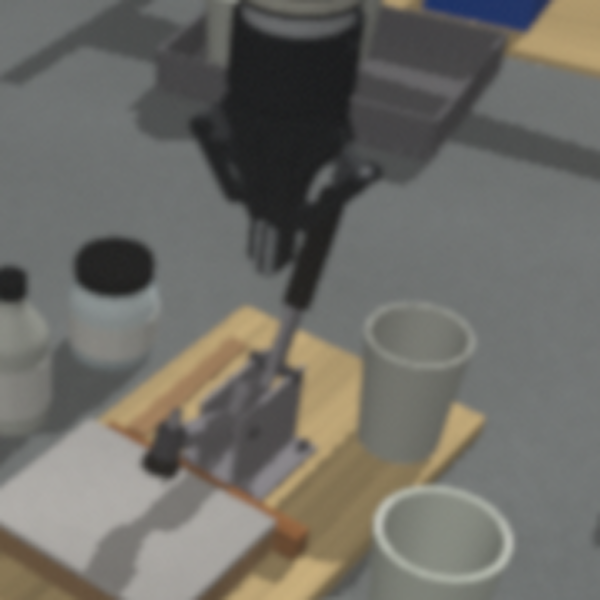

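{"method": "apply_moves", "body": {
  "travel": [
    [0.15,-0.015,0.015],
    [0.12,0,0.016],
    [0.08,0,0.025],
    [0.08,0,0.026],
    [0.06,0,0.033],
    [0.06,0,0.034],
    [0.055,0,0.044],
    [0.053,0,0.044]
  ],
  "delta_rot": [
    [0,0,0],
    [0,0,0],
    [0,0,0],
    [0,0,0],
    [0,0,0],
    [0,0,0],
    [0,0,0],
    [0,0,0]
  ],
  "fingers": [0,0,0,0,0,0,0,0]
}}

```text
time: 17.55
tcp_pos: [0.617, 0.1743, 0.1302]
ee_rot: [-180.0, 0.0, 80.1]
ft_force: [0.2, -0.3, 1.1]
finger_gap: -0.0001
grip_force: 0.3
```

```bash
python3 hd.py
```

```text
17.6 [-0.1459 -0.0012  0.1293] [ 0.7  1.9 -0.6]
tip z [0.118 0.123 0.125 0.126 0.127]
handle deg 37 42.57425686412385 angle 0.5135761025671599
72 -0.0988 0.1564 row tool units from now [-0.392 -0.226]
60 -0.1178 0.1503 row tool units from now [-0.234 -0.175]
50 -0.1324 0.1422 row tool units from now [-0.112 -0.107]
40 -0.1453 0.1317 row tool units from now [-0.005 -0.02 ]
30 -0.1563 0.1192 row tool units from now [0.087 0.085]
24 -0.1617 0.1108 row tool units from now [0.132 0.155]
18 -0.1663 0.1019 row tool units from now [0.17  0.229]
14 -0.1688 0.0957 row tool units from now [0.191 0.28 ]
10 -0.1708 0.0893 row tool units from now [0.208 0.333]
6 -0.1724 0.0829 row tool units from now [0.221 0.387]
4 -0.1731 0.0796 row tool units from now [0.227 0.414]
```

{"method": "apply_moves", "body": {
  "travel": [
    [0.045,0,0.045],
    [0.042,0,0.045],
    [0.04,0,0.06],
    [0.025,0,0.045],
    [0.02,0,0.045],
    [0.015,0,0.04],
    [0.01,0,0.03],
    [0.005,0,0.02]
  ],
  "delta_rot": [
    [0,0,0],
    [0,0,0],
    [0,0,0],
    [0,0,0],
    [0,0,0],
    [0,0,0],
    [0,0,0],
    [0,0,0]
  ],
  "fingers": [0,0,0,0,0,0,0,0]
}}

```text
time: 18.4
tcp_pos: [0.621, 0.1985, 0.0905]
ee_rot: [-180.0, -0.0, 80.1]
ft_force: [0.1, 1.6, -0.2]
finger_gap: -0.0001
grip_force: 0.0
```

```bash
python3 hd.py
```

```text
18.45 [-0.169  -0.0008  0.0903] [ 0.2 -0.6  0.4]
tip z [0.1   0.101 0.101 0.101 0.102]
handle deg 50 10.101061815944135 angle 1.0803402748002147
72 -0.0988 0.1564 row tool units from now [-0.585 -0.551]
60 -0.1178 0.1503 row tool units from now [-0.427 -0.5  ]
50 -0.1324 0.1422 row tool units from now [-0.305 -0.433]
40 -0.1453 0.1317 row tool units from now [-0.197 -0.345]
30 -0.1563 0.1192 row tool units from now [-0.106 -0.241]
24 -0.1617 0.1108 row tool units from now [-0.061 -0.171]
18 -0.1663 0.1019 row tool units from now [-0.023 -0.096]
14 -0.1688 0.0957 row tool units from now [-0.002 -0.045]
10 -0.1708 0.0893 row tool units from now [0.015 0.008]
6 -0.1724 0.0829 row tool units from now [0.028 0.062]
4 -0.1731 0.0796 row tool units from now [0.034 0.089]
```

Force has vanished, so the handle has passed its dead point. I'll press about 9 mm further to seat it, then lift clear.

{"method": "apply_moves", "body": {
  "travel": [
    [0,0,0.03],
    [0,0,0.03],
    [0,0,0.02],
    [0,0,0],
    [0,0,0],
    [0,0,0],
    [0,0,0],
    [0,0,0]
  ],
  "delta_rot": [
    [0,0,0],
    [0,0,0],
    [0,0,0],
    [0,0,0],
    [0,0,0],
    [0,0,0],
    [0,0,0],
    [0,0,0]
  ],
  "fingers": [0,0,0,0,0,0,0,0]
}}

```text
time: 19.25
tcp_pos: [0.6216, 0.198, 0.0838]
ee_rot: [179.9, -0.0, 80.1]
ft_force: [-2.1, -1.5, 11.4]
finger_gap: -0.0002
grip_force: 6.4
```

{"method": "apply_moves", "body": {
  "travel": [
    [0,0,-0.05],
    [0,0,-0.1],
    [0,0,-0.2],
    [0,0,-0.3],
    [0,0,-0.3],
    [0,0,-0.3],
    [0,0,-0.2],
    [0,0,0]
  ],
  "delta_rot": [
    [0,0,0],
    [0,0,0],
    [0,0,0],
    [0,0,0],
    [0,0,0],
    [0,0,0],
    [0,0,0],
    [0,0,0]
  ],
  "fingers": [0,0,0,0,0,0,0,0]
}}

```text
time: 20.05
tcp_pos: [0.6236, 0.1992, 0.2605]
ee_rot: [179.6, -0.3, 80.1]
ft_force: [0.1, 0.3, 0.2]
finger_gap: 0.0001
grip_force: 0.0
```

```bash
python3 hd.py|head -4; python3 st.py
python3 - <<'E'
from h import *
b=cap('scene');cv2.imwrite('pics/s7.png',cv2.resize(b['img'][90:300,240:490],(714,600),interpolation=2))
E
```

```text
20.1 [-0.1693  0.0006  0.2579] [ 1.  -0.1  0.6]
tip z [0.1   0.1   0.101 0.102 0.103]
handle deg 53 10.131614998540709 angle 1.0798070211669413
72 -0.0988 0.1564 row tool units from now [-0.587  0.846]
((570.2422485351562, -25.141494750976562), (118.7396240234375, 159.60714721679688), 80.03472900390625) [ 0.0599 -0.0121]
20.15 [-0.1684 -0.0004  0.256 ] [-0.7  0.4 -0. ] [180.   -0.   80.1] -0.00019945249926089782
```

View pics/s7.png

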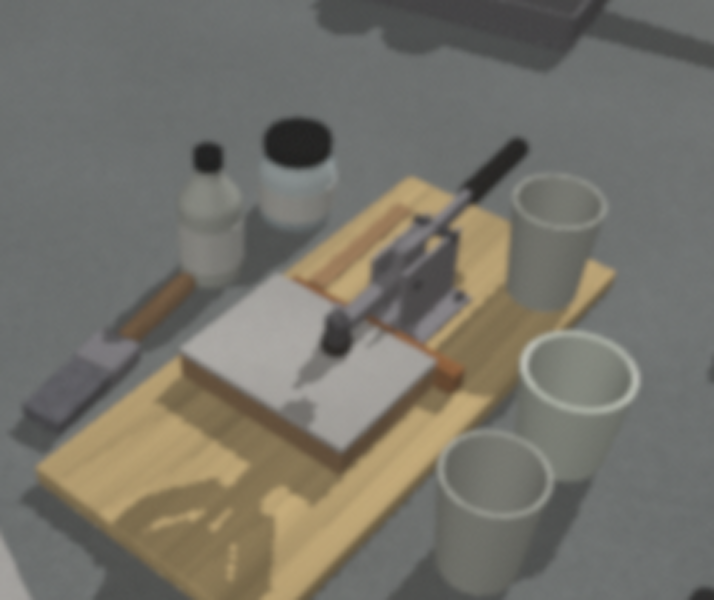

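The handle is down at (495,170) and staying there. The pad presses the panel at (337,335), the panel is flush against the fence, and all the bystanders are upright.

```bash
python3 -c "
from bench import job
print(job.hand_in())"
```

```text
the job is handed in; nothing more can be done
None
```

The panel is flush against the fence (within about 1 mm and 1 degree by camera), the clamp is locked down on it, the arm is clear, nothing was knocked over, and the job was handed in at about 20 s.

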